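Prove the breaker and level a staining plate with a wedge

TASK

Get the heated slide-staining plate ready for use. First prove its safety breaker: press and hold the yellow test button until the blue-tipped lever drops towards you, then lift the lever back up until it latches and stays up. Then take the orange wedge by its grip, slide it thin end first into the guide channel under the front edge of the plate, and push it in until the plate just lifts off its two rest pads and lies level, about 3 mm up at the front; finish while still holding the wedge in place like that (I will clamp the hinge), and leave the other things on the bench alone.

Things in the scene. Friction and masses are not known exactly. Their poses are not given: they have to be found in the camera images.
- stainer: the staining appliance, fixed: aluminium base, hinged dark steel plate over it, white control module (deck 44 mm high) on its +y side. Origin on the bench on the plate's centre line; +x from the open front apron to the hinge at the back, z up. Base floor: top 6 mm above the bench, x = -175 to +100, y = -65 to +65 mm. Module: x = -25 to +100, y = +69 to +176 mm
- channel_mouth (a point): point on the base floor (stainer x = -85, y = 0 mm) at the front end of the wedge's guide channel, on its centre line; axes as the stainer's. The channel: two rails 10 mm high, 33 mm apart inside, from stainer x = -85 to 0 mm; in front of them flared jaws, 51 mm apart inside at their mouth at x = -112 mm
- plate_lift_bar (a point): lowest line of the round steel bar (10 mm diameter, 40 mm long, along y) under the plate's front, where the wedge lifts it: at stainer x = -60 mm, 11 mm above the base floor while the plate rests, 14.3 mm when level. Plate front edge at stainer x = -70 mm, width 98 mm, top of its rails at 46 mm, hinge at x = +90, z = 34 mm
- plate (a joint): hinge angle of the plate (rad): 0 at the start, resting on two rubber pads under its front corners, front 3.3 mm low; 0.022 level; each 0.00667 is 1 mm of lift at the lift bar. It bears on the wedge with 4 to 7 N; pushing the wedge in takes about 5 to 12 N
- button_top (a point): centre of the top face of the yellow test button, 21 mm across, 10 mm proud of the module deck (54 mm above the bench); pressed straight down, 6 mm travel, trips the lever after about 4 mm, takes about 3 N
- test_button (a joint): travel of the test button (m): 0 out, 0.006 fully pressed; springs back
- lever_tip (a point): end of the breaker lever, 44 mm from its pivot; its blue top part is 14 mm wide along the stainer's y and 11 mm thick. The pivot runs along y at stainer x = 35, y = 148, z = 48 mm, beside the button; the tip is 90 mm above the bench when up, about 82 mm when dropped (lift it along its arc, it jams if pushed level)
- lever (a joint): angle of the breaker lever (rad): about 0.07 up (on), latched, leaning 0.3 past vertical to the stainer's +x; 1.05 dropped, leaning 0.7 from vertical to -x. A spring drives it down when it is not latched. To latch, it must be swung back past that, to its stop at -0.12; that takes up to 3 N at the tip, and the button dips as the latch snaps
- wedge: orange plastic levelling wedge, loose, 98 x 28 mm, 100 g. Origin under the middle of its length; +x to the thin end, z up. Underside flat; top slopes 1 in 5 from 6 mm thick at the thin end (x = +49) to 18.4 mm (x = -13 mm), then flat to x = -49 mm. On the flat stands the grip rib: 14 mm wide (y), 32 mm long (x = -47 to -15 mm), top 48 mm above the underside
- wedge_grip (a point): middle of the grip rib, 34 mm above the wedge's underside, at wedge x = -31 mm, y = 0
- wedge_tip (a point): bottom edge of the wedge's thin end, at wedge x = +49 mm. The wedge first touches the lift bar with its thin end 25 mm past the bar, and the plate is level with it 41.5 mm past the bar
- violet_jar: lidded stain jar, violet, 61 x 61 x 72 mm, origin under its centre; leave alone
- red_jar: lidded stain jar, red, 61 x 61 x 72 mm, origin under its centre; leave alone
- oil_bottle: small amber bottle with black cap, 29 x 29 x 62 mm, origin under its centre; leave alone
- dropper_bottle: small white bottle with red cap, 27 x 27 x 58 mm, origin under its centre; leave alone
- marker: black and white marker pen lying on the bench, 122 mm long, 16 mm thick; leave alone
- microscope: white microscope, fixed, about 0.4 m high, origin under its base; it stands right (-y) of the work, between it and the arm's start: go round it in front, drawn in
Mind the look-alikes: they are no part of the job. Several things look just like the wedge: the one meant starts nearest to the robot's base.

How it is judged:
By the outcome, as a careful person would: the job done as asked, in the order asked, and still so for the second after the job is handed in, while the arm keeps its last pose, push and grip.
It also fails if it takes over 58 s, if anything falls off the work surface, if the arm or the gripper's body presses on something with over 40 N, if the wrist force passes 120 N, or if a joint passes its speed limit or range.

ROBOT

A 6-joint arm with a two-finger parallel gripper is mounted at the origin on a cart in front of the work surface, level with it; the furniture and walls round the work are solid. World frame = base frame: x ahead of the robot, y to its left, z up, the work surface at z = 0. Lengths are in m, angles in degrees, forces in N, time in s.
With the tool pointing down it reaches from about 0.25 to 0.725 m from the base axis. Payload 9.7 kg.
Tool frame: the origin (TCP) lies on the centre line of the jaws, within the pads' length; the fingertips stand 14 mm ahead of it and the grasp point (between the pads) lies 5 mm behind it; z points along the fingers, y is the line along which they close (so a half turn about z gives the same grasp; the last joint's range is limited). The gripper opens to 85 mm and grips with 20 to 120 N. Pads are 22 mm wide; open, the fingers measure 114 mm over their backs; the gripper's body (76 mm by 85 mm) begins 54 mm behind the grasp point. The pads swing forward as they close: fully open they stand 13 mm farther back than shut.
Start: joints at [66.75, 4.979, 10.078, 95.1, 0, 90], TCP at [0.217, 0.505, 0.245] pointing down, gripper open.
Joint ranges: [-179.16, 179.16], [-48.56, 103.87], [-65.8, 70.77], [-126.05, 130.52], [-82.76, 87.17], [-180, 180]. Speed limits (degrees/s): [127.2, 127.2, 147.25, 180, 180, 180].

INTERFACE

Orientations are given as [roll, pitch, yaw] about the fixed x, y, z axes, in that order (R = Rz(yaw) Ry(pitch) Rx(roll)).
In Python, from workcell import bot, camera, get_calibration, ticket gives the robot as it stands. The module is installed in compiled form; this text tells all that it offers.
- The arm moves only by the tool send_rows, never from a script. Its arguments are lists of equal length, an entry for each row: "linear": the shift along the tool's x, y, z in m, a list of three; "twist": the turn, a rotation vector about the tool's x, y, z in units of 10 degrees (1.0 is 10 degrees), a list of three; "gripper": the opening in per cent of the stroke, from 0 (shut) to 100 (fully open). In form: {"linear": [[x, y, z], ...], "twist": [[wx, wy, wz], ...], "gripper": [gripper, ...]}. A call has 1 to 8 rows; each row shifts and turns the commanded pose from where the row before left it, along the tool's axes as they then stand; what a row does not reach is not made up. A row lasts 1/8 s, in which the tool goes at most 62.5 mm and 10.7 degrees, less where a joint would pass 70% of its speed; a pose out of reach is approached as far as the arm can. A call with a gripper value outside its range is refused whole. The fingers move at their own pace and stop on an object; "grip_force" is the grip in N (left out, the last holds). Time passes only in rows, so rows that do not move let the fingers close. It gives the time, the measured TCP pose, the force, the opening and the grip force at its end, in the units of the state.
- bot.get_obs(): the state, without advancing time (a new reading comes with each control period).
- camera(name): name is "scene" or "top" or "wrist"; returns the picture (384x512x3 uint8, red, green, blue); there is no depth.
- get_calibration(name): a dict with "fx", "fy", "cx", "cy" (pixels), "origin" and "orientation" of the camera in the world; the wrist camera has in their place "hand_eye" (4x4, takes a point from camera to tool coordinates, whose origin is the TCP and whose axes are the flange's). Camera axes: x right, y down, z forward; pixel columns grow to the right and rows downward; lengths in m; the calibration is good to about 2 mm. The wrist camera is an equidistant fisheye: a pixel r from the principal point sees the ray r / f radians off the axis. A picture is of the moment at which its call begins: read the wrist's pose just before it. get_calibration takes no time and is no camera call.
- ticket.job_done(): hands the job in; it is judged then, once.
The state is a dict: "time": time; "q": joint angles; "qd": joint speeds; "joint_efforts": joint torques, N m; "ee_pos": TCP position; "tcp_rot": TCP orientation; "wrist_force": force on the tool from outside, world axes, zero at the start; "torque": the same for the moment, N m; "opening": finger opening in m; "grasp_force": force on a finger pad.
Only numpy, scipy, OpenCV 4.12 (cv2) and the standard library are available. Lean on these libraries where they do the work, as an engineer would, in place of code of your own. Each camera call takes 0.05 s, during which the arm holds its last target. There are 200 camera calls.

## Working session

There is one attempt and no reset: what is moved stays moved. The work goes in short steps, Python scripts to look and compute and a tool call to move; the robot and the scene stay as the last step left them, time stands still between calls to the robot, and variables do not carry over. Pictures are saved under pics/ and viewed, at most 10 in all, crops included, and the job is handed in when it is done.

Besides the shell and the picture viewer there is one more tool, called after ">>>" as name(argument=value, ...), one argument or row to a line, values as JSON. send_rows: Moves the arm, as the interface text tells. Its arguments: {"type":"object","properties":{"linear":{"type":"array"},"twist":{"type":"array"},"gripper":{"type":"array"},"grip_force":{"type":"number"}},"required":["linear","twist","gripper"]}

```bash
mkdir -p pics
python3 - <<'E'
from workcell import bot,camera,get_calibration
import cv2
o=bot.get_obs();print(o)
for n in("scene","top","wrist"):
    im=camera(n);cv2.imwrite(f"pics/{n}0.png",im[:,:,::-1]);print(n,get_calibration(n))
a=cv2.imread("pics/scene0.png");b=cv2.imread("pics/top0.png")
E
```

```text
{'time': 0.0, 'q': array([6.67474548e+01, 5.01097062e+00, 1.00338465e+01, 9.50991359e+01,
       4.20385261e-04, 8.99990040e+01]), 'qd': array([ 0.07952576,  0.00976431, -0.01677171,  0.0084043 ,  0.04435792,
       -0.05708851]), 'joint_efforts': array([-1.37311476e-03, -5.20390999e+01,  4.64795673e+01,  1.65329967e-02,
        6.44509214e-05,  6.40984268e-06]), 'ee_pos': array([0.21704626, 0.50513202, 0.24457886]), 'tcp_rot': array([-1.79923740e+02, -4.21710494e-04,  1.56748450e+02]), 'wrist_force': array([0.56703061, 0.26912458, 0.51923319]), 'torque': array([-0.02164402,  0.00841948, -0.02191959]), 'grasp_force': 0.0, 'opening': 0.08556089590763188}
scene {'fx': 347.4457164095203, 'fy': 347.4457164095203, 'cx': 250.73083760408593, 'cy': 193.02747702641582, 'origin': array([-0.06707781, -0.64133835,  0.82767542]), 'orientation': array([-134.53635781,    0.72430875,  -58.14464143])}
top {'fx': 361.2002853306505, 'fy': 361.2002853306505, 'cx': 251.04066961568867, 'cy': 195.77998667734798, 'origin': array([ 0.36284533, -0.25898786,  1.19680055]), 'orientation': array([-169.51429444,    0.59117914,  -89.48316838])}
wrist {'fx': 297.3186396354542, 'fy': 297.3186396354542, 'cx': 258.14275417013226, 'cy': 198.84552319287107, 'hand_eye': array([[-7.19319848e-04, -9.66319964e-01, -2.57342593e-01,
         6.49844860e-02],
       [ 9.99999283e-01, -9.41421269e-04,  7.39849679e-04,
         1.41400278e-03],
       [-9.57199305e-04, -2.57341876e-01,  9.66319948e-01,
        -1.27962257e-01],
       [ 0.00000000e+00,  0.00000000e+00,  0.00000000e+00,
         1.00000000e+00]])}
```

View pics/top0.png

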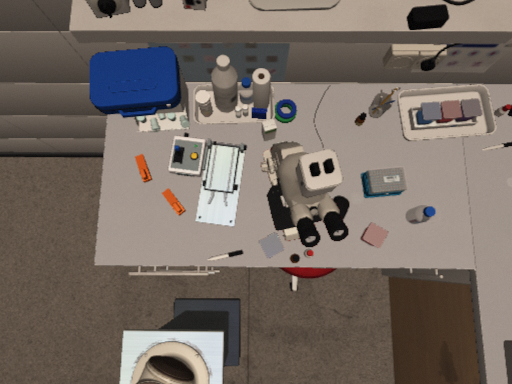

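View pics/scene0.png

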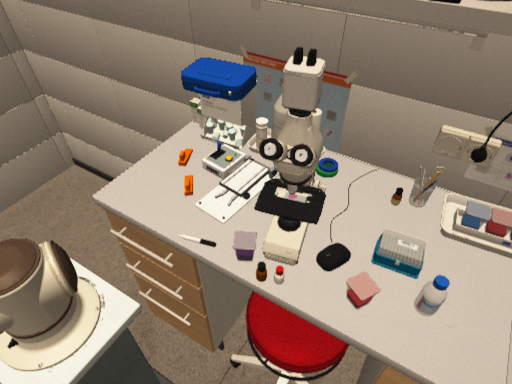

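Top view: orange wedge-like parts are at (144,168) and (174,202). The stainer plate is around (222,170), the module at (187,156) with its yellow button near (194,156), and the microscope at (305,190). The scene view shows the wedges at (185,157) and (189,185), the button at (229,157) and the lever at (220,147). The robot base is at the lower left of the top view, so (174,202) looks nearest; I'll check that with numbers and a crop.

```bash
cat > h.py <<'E'
import numpy as np,cv2
from scipy.spatial.transform import Rotation as R
from workcell import bot,camera,get_calibration
def ray(n,px,obs=None):
    c=get_calibration(n);u=np.array([(px[0]-c['cx'])/c['fx'],(px[1]-c['cy'])/c['fy']])
    if n!='wrist':
        return c['origin'],R.from_euler('xyz',c['orientation'],degrees=True).apply([u[0],u[1],1])
    r=np.hypot(*u);d=np.array([*(u/r*np.sin(r)),np.cos(r)]);H=c['hand_eye']
    T=R.from_euler('xyz',obs['tcp_rot'],degrees=True)
    return obs['ee_pos']+T.apply(H[:3,3]),T.apply(H[:3,:3]@d)
def onz(n,px,z,obs=None):
    o,d=ray(n,px,obs);return o+d*(z-o[2])/d[2]
def cross(r1,r2):
    A=np.c_[r1[1],-r2[1]];s=np.linalg.lstsq(A,r2[0]-r1[0],rcond=None)[0]
    a=r1[0]+s[0]*r1[1];b=r2[0]+s[1]*r2[1];return (a+b)/2,np.linalg.norm(a-b)
def proj(n,P,obs=None):
    c=get_calibration(n);P=np.asarray(P,float)
    if n!='wrist':
        p=R.from_euler('xyz',c['orientation'],degrees=True).inv().apply(P-c['origin']);return np.array([c['cx'],c['cy']])+c['fx']*p[:2]/p[2]
    T=R.from_euler('xyz',obs['tcp_rot'],degrees=True);H=c['hand_eye']
    p=H[:3,:3].T@(T.inv().apply(P-obs['ee_pos'])-H[:3,3]);s=np.hypot(p[0],p[1]);a=np.arctan2(s,p[2])
    return np.array([c['cx'],c['cy']])+c['fx']*a*p[:2]/s
def blobs(im,lo,hi,amin=15):
    m=cv2.inRange(cv2.cvtColor(im,cv2.COLOR_RGB2HSV),lo,hi)
    k,_,st,ce=cv2.connectedComponentsWithStats(m)
    return m,[(ce[i].round(1),st[i]) for i in range(1,k) if st[i][4]>=amin]
E
python3 - <<'E'
from h import *
im=cv2.imread('pics/top0.png')[:,:,::-1].copy();sc=cv2.imread('pics/scene0.png')[:,:,::-1].copy();w=cv2.imread('pics/wrist0.png')
for n,i in(('top',im),('scene',sc)):
    for nm,lo,hi in(('orange',(3,180,120),(14,255,255)),('yellow',(20,150,120),(32,255,255)),('blue',(105,150,60),(125,255,255))):
        for c,s in blobs(i,lo,hi,6)[1]: print(n,nm,c,s,onz(n,c,.02).round(3))
a=cv2.resize(im[130:240,120:260],None,fx=4,fy=4,interpolation=cv2.INTER_CUBIC)[:,:,::-1]
cv2.imwrite('pics/crop1.png',a)
E
```

```text
top orange [142.6 167.5] [136 155  15  27 199] [0.675 0.122 0.02 ]
top orange [173.1 201.5] [163 189  22  26 212] [0.559 0.013 0.02 ]
top yellow [193.5 155.3] [191 153   6   6  30] [ 0.719 -0.049  0.02 ]
top blue [132.9  76.8] [  90   47   88   61 4668] [1.006 0.177 0.02 ]
top blue [245.6  81.5] [242  77   8  10  64] [ 0.99  -0.222  0.02 ]
top blue [285.9 108.6] [277 100  19  18 185] [ 0.889 -0.363  0.02 ]
top blue [137.6 112.1] [118 107  39   9 154] [0.873 0.152 0.02 ]
top blue [258.9 110.7] [252 108  15   6  69] [ 0.88  -0.269  0.02 ]
top blue [176.5 147.5] [175 146   4   4  14] [0.746 0.01  0.02 ]
top blue [429.5 211.1] [425 207  10   9  73] [ 0.534 -0.829  0.02 ]
scene orange [249.1  60.3] [246  59   8   3   9] [1.491 0.349 0.02 ]
scene orange [258.8  62.3] [255  61   8   4  10] [1.496 0.291 0.02 ]
scene orange [275.9  65.8] [274  63   5   5  11] [1.505 0.191 0.02 ]
scene orange [266.9  64.8] [264  64   7   3   8] [1.492 0.238 0.02 ]
scene orange [280.9  65.6] [279  64   5   5   8] [1.52 0.17 0.02]
scene orange [184.5 156.1] [179 149  14  17 128] [0.664 0.116 0.02 ]
scene orange [188.7 184.7] [185 175   8  20 141] [0.55  0.003 0.02 ]
scene yellow [228.4 157.6] [226 156   6   4  21] [ 0.741 -0.03   0.02 ]
scene blue [217.5  77.1] [ 182   58   74   42 2117] [1.244 0.382 0.02 ]
scene blue [219.  144.2] [218 142   3   6  16] [0.79  0.048 0.02 ]
scene blue [327.8 164.6] [319 158  19  14 169] [ 0.892 -0.36   0.02 ]
scene blue [440.8 282.4] [434 276  15  14 158] [ 0.599 -0.799  0.02 ]
```

View pics/crop1.png

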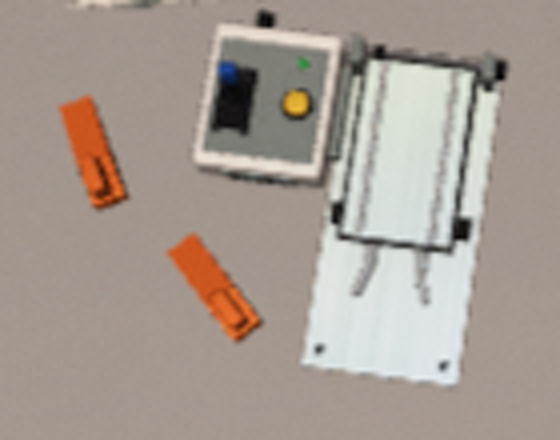

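View pics/wrist0.png

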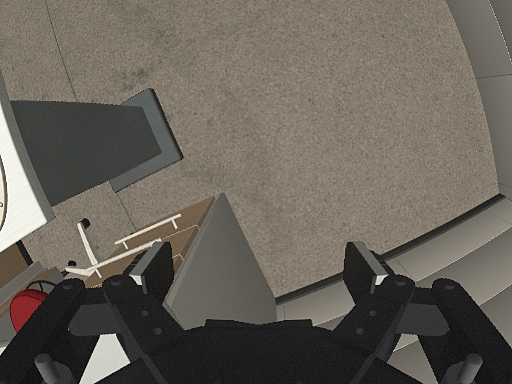

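Candidates for the wedge: top (142.6,167.5), about 0.69 m from the base, and top (173,201.5), about 0.56 m. The crop confirms both are wedges with the rib at the lower right and the thin end at the upper left. The nearer one, (173,201.5), is the one meant. The module shows the blue lever at crop (228,72), the button at (297,102) and the front base corners at (303,363) and (458,384). The wrist view sees only floor.

Run:
```python
from h import *
b,e=cross(ray('top',(193.5,155.3)),ray('scene',(228.4,157.6)));print('btn',b,e,onz('top',(193.5,155.3),.054))
l,e=cross(ray('top',(176.5,147.5)),ray('scene',(219,144.2)));print('lev',l,e,onz('top',(176.5,147.5),.087))
c=lambda x,y:(120+(x-1.5)/4,130+(y-1.5)/4)
L=onz('top',c(303,363),.006);Rr=onz('top',c(458,384),.006)
d=L-Rr;yaw=np.degrees(np.arctan2(-d[0],d[1]));print(L,Rr,np.linalg.norm(d),yaw)
t=onz('top',c(180,245),.006);k=onz('top',c(250,332),.018);print('wedge',t,k,np.degrees(np.arctan2(*(t-k)[[1,0]])),np.linalg.norm(t-k))
print('grip',onz('top',c(229,306),.048))
y=np.radians(yaw);ex=np.array([np.cos(y),np.sin(y)]);ey=np.array([-ex[1],ex[0]])
for o in [(L+Rr)[:2]/2+.175*ex, l[:2]-.048*ex-.148*ey]:print('orig',o)
print('btn in st',[(b[:2]-o)@v for v in(ex,ey)])
```

```text
btn [ 0.70892767 -0.05423781  0.05205826] 0.0002000324333160872 [ 0.7084059 -0.0546609  0.054    ]
lev [ 0.72625019 -0.00336195  0.08040337] 3.0011460688691288e-05 [ 0.72411271 -0.00488365  0.087     ]
[ 0.49886712 -0.06083941  0.006     ] [ 0.48245428 -0.18972577  0.006     ] 0.12992718773201692 -7.257187456969499
wedge [0.59787027 0.04665818 0.006     ] [ 0.52281182 -0.01812347  0.018     ] 40.796907227353636 0.09987208003406287
grip [ 0.53973843 -0.00636446  0.048     ]
orig [ 0.6642588  -0.14738918]
orig [ 0.65993885 -0.14411282]
btn in st [np.float64(0.03724306030098932), np.float64(0.09534345933279695)]
```

>>> send_rows(
  linear=[
    [0,0,0],
    [0,0,0],
    [-0.034,-0.036,0.003],
    [-0.034,-0.036,0.003],
    [-0.034,-0.036,0.003],
    [-0.034,-0.036,0.003],
    [-0.034,-0.036,0.003],
    [-0.034,-0.036,0.003],
  ],
  twist=[
    [0,0,-0.8],
    [0,0,-0.8],
    [0,0,0],
    [0,0,0],
    [0,0,0],
    [0,0,0],
    [0,0,0],
    [0,0,0],
  ],
  gripper=[0,0,0,0,0,0,0,0],
  grip_force=20,
)

```text
time: 1.15
ee_pos: [0.3929, 0.2639, 0.2271]
tcp_rot: [-180.0, -0.0, 172.8]
wrist_force: [-0.1, -0.3, 0.1]
opening: 0.0002
grasp_force: 0.0
```

>>> send_rows(
  linear=[
    [-0.034,-0.036,0.003],
    [-0.034,-0.036,0.003],
    [-0.034,-0.036,0.003],
    [-0.034,-0.036,0.003],
    [-0.034,-0.036,0.003],
    [-0.034,-0.036,0.003],
    [-0.034,-0.036,0.003],
    [-0.02,-0.025,0.003],
  ],
  twist=[
    [0,0,0],
    [0,0,0],
    [0,0,0],
    [0,0,0],
    [0,0,0],
    [0,0,0],
    [0,0,0],
    [0,0,0],
  ],
  gripper=[0,0,0,0,0,0,0,0],
)

```text
time: 2.15
ee_pos: [0.614, -0.0439, 0.2024]
tcp_rot: [-180.0, -0.1, 172.7]
wrist_force: [0.7, 0.4, 0.6]
opening: 0.0002
grasp_force: 0.0
```

Run:
```python
from h import *
import pickle
o=bot.get_obs();im=camera('wrist');print(o['time'],o['ee_pos'],o['tcp_rot'],o['q'])
pickle.dump((o,im),open('w1.pkl','wb'));cv2.imwrite('pics/w1.png',im[:,:,::-1])
for nm,lo,hi in(('orange',(3,180,120),(14,255,255)),('yellow',(20,150,120),(32,255,255)),('blue',(105,150,60),(125,255,255))):
    for c,s in blobs(im,lo,hi,40)[1]: print(nm,c,s,onz('wrist',c,{'orange':.02,'yellow':.054,'blue':.087}[nm],o).round(4))
```

```text
2.15 [ 0.61402901 -0.04394962  0.20238264] [-1.79994105e+02 -5.16215172e-02  1.72681477e+02] [-4.09269737e+00  1.35262040e+01  1.49782300e+01  9.15038974e+01
 -2.98064623e-03  3.22582396e+00]
orange [334.2 142.5] [324 126  22  38  62] [0.581  0.0435 0.02  ]
orange [411.9 223.3] [403 190  17  60 185] [0.6868 0.1376 0.02  ]
```

View pics/w1.png

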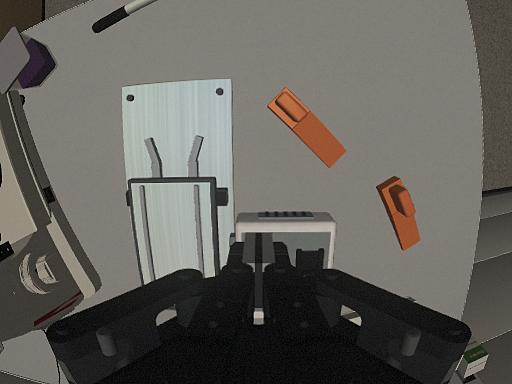

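Wrist view: stainer base front corners at (122,87) and (231,79), plate front edge at row 180, and flared jaws at (152,150) and (197,150). The chosen wedge runs from its rib end (275,96) to its thin end (338,159), and the look-alike is at (400,212). The fingers hide the button and lever.

Run:
```python
from h import *
import pickle
o,im=pickle.load(open('w1.pkl','rb'))
g=cv2.cvtColor(im,cv2.COLOR_RGB2GRAY).astype(np.float32)
L=onz('wrist',(231.5,79),.006,o);Q=onz('wrist',(122.5,87),.006,o)
d=L-Q;yaw=np.degrees(np.arctan2(-d[0],d[1]));print(L,Q,np.linalg.norm(d),yaw)
y=np.radians(yaw);ex=np.array([np.cos(y),np.sin(y)]);ey=np.array([-ex[1],ex[0]])
O=(L+Q)[:2]/2+.175*ex;print('orig',O)
# module front corners (deck z .044): 
for p in[(239,214),(336,213)]:
    w=onz('wrist',p,.044,o)[:2]-O;print('mod',w@ex,w@ey)
m,b=blobs(im,(3,120,60),(16,255,255),300)
for c,s in b:
    k=cv2.connectedComponents(m)[1]==cv2.connectedComponents(m)[1][int(c[1]),int(c[0])]
    r=cv2.boxPoints(cv2.minAreaRect(np.argwhere(k)[:,::-1].astype(np.float32)));print(c,s,r.tolist())
    W=np.array([onz('wrist',p,.008,o) for p in r]);print(W.round(4).tolist(),[np.linalg.norm(W[i]-W[i-1]).round(4) for i in range(4)])
```

```text
[ 0.49980375 -0.05645724  0.006     ] [ 0.48364123 -0.18285912  0.006     ] 0.12743100902467744 -7.28665024292881
orig [ 0.6653092  -0.14185404]
mod -0.03583801401156203 0.07276691145020761
mod -0.03640709974791036 0.17270629564107068
[307.2 126.9] [ 268   87   78   81 2248] [[267.0000305175781, 105.0], [285.5000305175781, 86.50000762939453], [348.0000305175781, 149.00001525878906], [329.5000305175781, 167.5]]
[[0.5335, -0.0224, 0.008], [0.5157, -0.0001, 0.008], [0.591, 0.0619, 0.008], [0.6095, 0.0386, 0.008]] [np.float64(0.0974), np.float64(0.0285), np.float64(0.0975), np.float64(0.0298)]
[400.5 211. ] [ 376  176   44   75 1538] [[-1.1725993778939105e-14, 0.0], [511.0, 0.0], [511.0, 383.0], [0.0, 383.0]]
[[0.2766, -0.3923, 0.008], [0.3793, 0.3683, 0.008], [1.2063, 0.5387, 0.008], [1.0466, -0.7853, 0.008]] [np.float64(0.8645), np.float64(0.7675), np.float64(0.8443), np.float64(1.3336)]
```

>>> send_rows(
  linear=[
    [-0.024,-0.002,0],
    [-0.023,-0.002,0],
    [0,0,0],
    [0,0,0],
    [0,0,0],
    [0,0,0],
  ],
  twist=[
    [0,0,0],
    [0,0,0],
    [0,0,0],
    [0,0,0],
    [0,0,0],
    [0,0,0],
  ],
  gripper=[100,100,100,100,100,100],
)

```text
time: 2.95
ee_pos: [0.6589, -0.0518, 0.2038]
tcp_rot: [180.0, 0.0, 172.8]
wrist_force: [0.0, -0.5, 0.6]
opening: 0.0856
grasp_force: 0.0
```

Run:
```python
from h import *
import pickle
o=bot.get_obs();im=camera('wrist');print(o['time'],o['ee_pos'],o['tcp_rot'],o['opening'])
pickle.dump((o,im),open('w2.pkl','wb'));cv2.imwrite('pics/w2.png',im[:,:,::-1])
for nm,lo,hi in(('yellow',(20,130,80),(34,255,255)),('blue',(105,130,40),(125,255,255))):
    for c,s in blobs(im,lo,hi,30)[1]: print(nm,c,s,onz('wrist',c,{'yellow':.054,'blue':.087}[nm],o).round(4))
```

```text
2.95 [ 0.65894589 -0.05175515  0.20378693] [1.79998905e+02 3.12353660e-02 1.72759804e+02] 0.0855594681548729
yellow [262.8 237.7] [253 229  21  19 301] [ 0.7094 -0.0519  0.054 ]
blue [318.3 258.5] [311 250  16  18 235] [ 0.7237 -0.0023  0.087 ]
blue [ 96.2 356.3] [ 87 344  17  21 186] [ 0.8423 -0.2847  0.087 ]
blue [117.3 353.5] [107 348  21  11 125] [ 0.8336 -0.2476  0.087 ]
```

View pics/w2.png

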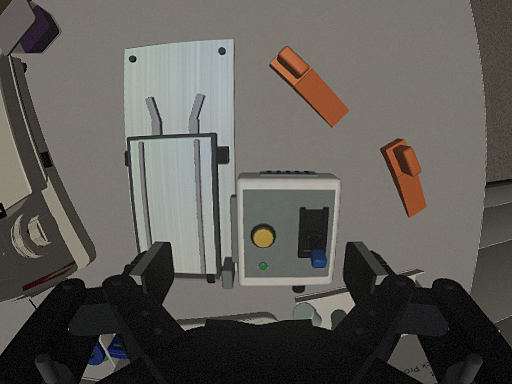

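The wrist view now shows the button at (263,238) and the lever at (318,258), between the pads. Next I close the gripper, move over the button and descend.

>>> send_rows(
  linear=[
    [-0.025,0.002,0],
    [-0.025,0.003,0],
    [0,0,0.04],
    [0,0,0.04],
    [0,0,0.03],
    [0,0,0.01],
    [0,0,0],
  ],
  twist=[
    [0,0,0],
    [0,0,0],
    [0,0,0],
    [0,0,0],
    [0,0,0],
    [0,0,0],
    [0,0,0],
  ],
  gripper=[0,0,0,0,0,0,0],
)

```text
time: 3.88
ee_pos: [0.7094, -0.0533, 0.0836]
tcp_rot: [-180.0, -0.0, 172.7]
wrist_force: [-0.2, 0.0, 0.6]
opening: -0.0001
grasp_force: 0.0
```

>>> send_rows(
  linear=[
    [0,0,0.008],
    [0,0,0.007],
    [0,0,0.003],
    [0,0,0.002],
    [0,0,0],
    [0,0,0],
    [0,0,0],
  ],
  twist=[
    [0,0,0],
    [0,0,0],
    [0,0,0],
    [0,0,0],
    [0,0,0],
    [0,0,0],
    [0,0,0],
  ],
  gripper=[0,0,0,0,0,0,0],
)

```text
time: 4.75
ee_pos: [0.7097, -0.0533, 0.0636]
tcp_rot: [180.0, 0.0, 172.7]
wrist_force: [0.1, 0.7, 1.6]
opening: 0.0001
grasp_force: 1.2
```

Run:
```python
from h import *
print(bot.get_obs()['wrist_force'],bot.get_obs()['ee_pos'])
for n in('top','scene'):
    im=camera(n)
    print(n,[(c,s[4]) for c,s in blobs(im,(105,130,50),(125,255,255),5)[1]])
# lever predicted up/dropped
l=np.array([.7255,-.003,.087]);print(proj('top',l),proj('top',l+[-.041,.005,-.008]),proj('scene',l),proj('scene',l+[-.041,.005,-.008]))
```

```text
[0.12406295 0.70432293 1.58731437] [ 0.70971073 -0.05331327  0.06357726]
top [(array([124.4,  72.2]), np.int32(3254)), (array([245.7,  81.7]), np.int32(72)), (array([286. , 108.6]), np.int32(188)), (array([258.7, 110.4]), np.int32(79)), (array([121. , 112.2]), np.int32(25)), (array([429.5, 211.1]), np.int32(80))]
scene [(array([192.7,  78.4]), np.int32(438)), (array([249. ,  74.2]), np.int32(187)), (array([246.6,  90. ]), np.int32(90)), (array([212.9, 150.1]), np.int32(10)), (array([327.9, 164.6]), np.int32(168)), (array([468.8, 219.9]), np.int32(57)), (array([507.3, 243. ]), np.int32(6)), (array([440.9, 282.3]), np.int32(164))]
[175.9351558  147.08264245] [174.32013053 160.09039416] [218.65753764 142.77768046] [210.88719528 150.17156577]
```

>>> send_rows(
  linear=[
    [0,0,-0.03],
    [0,0,-0.05],
    [0.02,0.01,-0.04],
    [0.03,0.015,-0.02],
    [0.025,0.015,0],
    [0,0,0],
    [0,0,0],
  ],
  twist=[
    [0,0,0],
    [0,0,0],
    [0,0,0],
    [0,0,0],
    [0,0,0],
    [0,0,0],
    [0,0,0],
  ],
  gripper=[0,0,80,80,80,80,80],
)

```text
time: 5.72
ee_pos: [0.6404, -0.0043, 0.2029]
tcp_rot: [-180.0, -0.0, 172.8]
wrist_force: [-0.0, 0.2, -0.0]
opening: 0.0678
grasp_force: 0.0
```

Run:
```python
from h import *
import pickle
o=bot.get_obs();im=camera('wrist');print(o['time'],o['ee_pos'],o['tcp_rot'],o['opening'])
pickle.dump((o,im),open('w3.pkl','wb'))
for nm,lo,hi in(('yellow',(20,130,80),(34,255,255)),('blue',(105,130,40),(125,255,255))):
    for c,s in blobs(im,lo,hi,30)[1]: print(nm,c,s,onz('wrist',c,{'yellow':.054,'blue':.08}[nm],o).round(4))
cv2.imwrite('pics/w3.png',cv2.resize(im[120:330,140:400],None,fx=2.5,fy=2.5)[:,:,::-1])
```

```text
5.725 [ 0.64038927 -0.00433056  0.20292749] [-1.79990186e+02 -1.88392889e-02  1.72756236e+02] 0.06784260807448098
yellow [220. 259.] [211 250  19  18 268] [ 0.7088 -0.0515  0.054 ]
blue [270.9 248.8] [264 242  15  15 200] [0.6917 0.0025 0.08  ]
blue [116.5 347.7] [109 342  14  14  81] [ 0.8104 -0.202   0.08  ]
blue [109.5 362.8] [101 356  17  12 106] [ 0.84  -0.226  0.08 ]
```

View pics/w3.png

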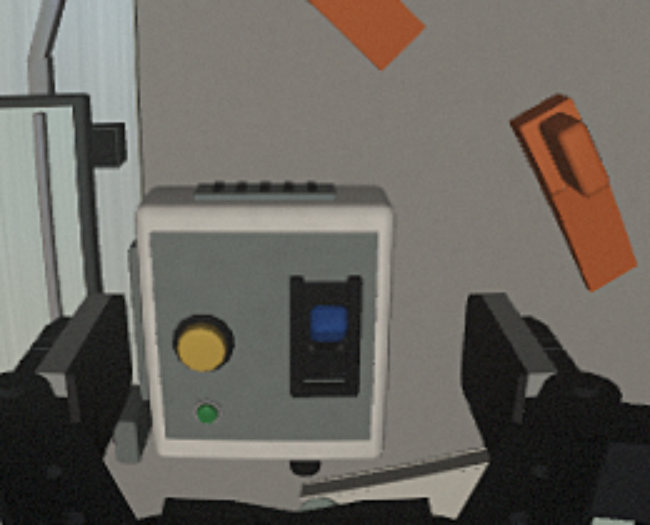

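The crop shows the blue lever tip dropped towards the robot, at full-image (271,249), with the button out and the module intact. Next I tilt the tool 20° forward and come down over the lever.

>>> send_rows(
  linear=[
    [-0.016,0.005,0.035],
    [-0.0166,0.005,0.04],
    [0,0,0],
    [0,0,0],
    [0,0,0],
    [0,0,0],
  ],
  twist=[
    [0,0,0],
    [0,0,0],
    [0,-1,0],
    [0,-1,0],
    [0,0,0],
    [0,0,0],
  ],
  gripper=[40,40,40,40,40,40],
)

```text
time: 6.52
ee_pos: [0.675, 0.0013, 0.1302]
tcp_rot: [180.0, 19.9, 172.7]
wrist_force: [0.4, 0.3, 0.4]
opening: 0.0343
grasp_force: 0.0
```

>>> send_rows(
  linear=[
    [0,0.002,0.025],
    [0.002,0,0.025],
    [0,0,0.012],
    [0,0,0],
    [0,0,0],
    [0,0,0],
    [0,0,0],
  ],
  twist=[
    [0,0,0],
    [0,0,0],
    [0,0,0],
    [0,0,0],
    [0,0,0],
    [0,0,0],
    [0,0,0],
  ],
  gripper=[40,40,40,10,10,10,10],
  grip_force=20,
)

```text
time: 7.4
ee_pos: [0.6941, 0.001, 0.0698]
tcp_rot: [-180.0, 20.0, 172.7]
wrist_force: [10.2, -1.5, -11.0]
opening: 0.0135
grasp_force: 21.8
```

>>> send_rows(
  linear=[
    [-0.004,0,-0.0013],
    [-0.0038,0,-0.0009],
    [-0.0044,0,-0.0002],
    [-0.0044,0,0],
    [0,0,0],
  ],
  twist=[
    [0,0,0],
    [0,0,0],
    [0,0,0],
    [0,0,0],
    [0,0,0],
  ],
  gripper=[10,10,10,10,10],
)

```text
time: 8.02
ee_pos: [0.7081, -0.0008, 0.078]
tcp_rot: [-180.0, 19.9, 172.7]
wrist_force: [-4.1, -1.0, -0.9]
opening: 0.0136
grasp_force: 22.8
```

Forces are low, so I continue along the arc.

>>> send_rows(
  linear=[
    [-0.0043,0,0.0009],
    [-0.0043,0,0.0011],
    [-0.004,0,0.0018],
    [-0.0039,0,0.0022],
    [-0.0041,0,0.0033],
    [0,0,0],
  ],
  twist=[
    [0,0,0],
    [0,0,0],
    [0,0,0],
    [0,0,0],
    [0,0,0],
    [0,0,0],
  ],
  gripper=[10,10,10,10,10,10],
)

```text
time: 8.78
ee_pos: [0.7314, -0.0037, 0.0775]
tcp_rot: [180.0, 20.1, 172.7]
wrist_force: [-1.7, 0.1, 1.6]
opening: 0.0133
grasp_force: 24.3
```

>>> send_rows(
  linear=[
    [-0.0025,0,0.0025],
    [-0.0012,0,0.0014],
    [0,0,0],
  ],
  twist=[
    [0,0,0],
    [0,0,0],
    [0,0,0],
  ],
  gripper=[10,10,10],
)

```text
time: 9.15
ee_pos: [0.7361, -0.0043, 0.0752]
tcp_rot: [180.0, 20.1, 172.7]
wrist_force: [-4.2, -1.4, 6.3]
opening: 0.0136
grasp_force: 25.2
```

>>> send_rows(
  linear=[
    [-0.0015,0,0.0013],
    [-0.0008,0,0.0008],
    [0,0,0],
    [0,0,0],
  ],
  twist=[
    [0,0,0],
    [0,0,0],
    [0,0,0],
    [0,0,0],
  ],
  gripper=[10,10,10,10],
)

```text
time: 9.65
ee_pos: [0.7387, -0.0045, 0.0738]
tcp_rot: [180.0, 20.1, 172.7]
wrist_force: [-3.4, -1.3, 5.4]
opening: 0.0134
grasp_force: 25.4
```

>>> send_rows(
  linear=[
    [-0.0009,0,0.0012],
    [-0.0009,0,0.0012],
    [0,0,0],
    [0,0,0],
  ],
  twist=[
    [0,0,0],
    [0,0,0],
    [0,0,0],
    [0,0,0],
  ],
  gripper=[10,10,10,10],
)

```text
time: 10.15
ee_pos: [0.7407, -0.0048, 0.0725]
tcp_rot: [180.0, 20.0, 172.7]
wrist_force: [-10.1, -0.7, 10.7]
opening: 0.0137
grasp_force: 26.2
```

>>> send_rows(
  linear=[
    [0,0,0],
    [0,0,0],
    [0,0,0],
    [0,0,-0.03],
    [0,0,-0.05],
    [0.03,0,-0.03],
    [0,0,0],
    [0,0,0],
  ],
  twist=[
    [0,0,0],
    [0,0,0],
    [0,0,0],
    [0,0,0],
    [0,0,0],
    [0,1,0],
    [0,1,0],
    [0,0,0],
  ],
  gripper=[40,40,40,40,80,80,80,80],
)

```text
time: 11.15
ee_pos: [0.6771, 0.0034, 0.1587]
tcp_rot: [-179.9, -0.1, 172.7]
wrist_force: [0.2, 0.1, -1.1]
opening: 0.0682
grasp_force: 0.0
```

Run:
```python
from h import *
o=bot.get_obs();im=camera('wrist');print(o['time'],o['ee_pos'],o['tcp_rot'],o['opening'])
for n,i in(('top',camera('top')),('scene',camera('scene')),('wrist',im)):
  for nm,lo,hi in(('yellow',(20,130,80),(34,255,255)),('blue',(105,130,40),(125,255,255)),('orange',(3,120,60),(16,255,255))):
    for c,s in blobs(i,lo,hi,12)[1]: 
      w=onz(n,c,{'yellow':.054,'blue':.087,'orange':.015}[nm],o).round(4)
      if .4<w[0]<.76 and -.2<w[1]<.2:print(n,nm,c,s,w)
cv2.imwrite('pics/w4.png',im[:,:,::-1])
```

```text
11.15 [0.67706622 0.00335702 0.15874964] [-1.79949641e+02 -1.44943873e-01  1.72740209e+02] 0.06822858454705534
top yellow [193.5 155.5] [191 153   6   6  32] [ 0.7077 -0.0547  0.054 ]
top orange [145.  170.4] [141 154  11  28 147] [0.6662 0.1146 0.015 ]
top orange [173.1 201.4] [162 188  23  27 250] [0.5606 0.0142 0.015 ]
scene yellow [228.4 157.9] [226 156   6   5  25] [ 0.7055 -0.0566  0.054 ]
scene blue [219.  144.2] [218 142   3   6  16] [ 0.7192 -0.009   0.087 ]
scene orange [184.4 156.5] [178 149  15  17 169] [0.6664 0.1193 0.015 ]
scene orange [188.2 184.7] [184 175   9  21 169] [0.5528 0.0085 0.015 ]
wrist yellow [199.5 245.2] [190 234  21  23 368] [ 0.7091 -0.0504  0.054 ]
wrist blue [258.  272.6] [250 262  17  22 354] [ 0.7234 -0.0012  0.087 ]
wrist orange [256.5  67.6] [ 209   22   97   94 3233] [0.5633 0.0179 0.015 ]
wrist orange [378.4 171.9] [ 346  128   60   94 2521] [0.6726 0.1241 0.015 ]
```

>>> send_rows(
  linear=[
    [0.045,-0.007,0],
    [0.046,-0.007,0.004],
    [0.046,-0.007,0.004],
    [0,0,0],
    [0,0,0],
    [0,0,0],
    [0,0,0],
    [0,0,0],
  ],
  twist=[
    [0,0,0],
    [0,0,0],
    [0,0,0],
    [0,0,-1],
    [0,0,-1],
    [0,0,-1],
    [0,0,-1],
    [0,0,-0.65],
  ],
  gripper=[80,80,80,80,80,80,80,80],
)

```text
time: 12.3
ee_pos: [0.5358, 0.0, 0.1564]
tcp_rot: [-179.6, 0.4, -140.5]
wrist_force: [0.0, 0.4, -0.7]
opening: 0.0685
grasp_force: 0.0
```

Run:
```python
from h import *
import pickle
o=bot.get_obs();im=camera('wrist');print(o['time'],o['ee_pos'],o['tcp_rot'],o['opening'],o['q'])
pickle.dump((o,im),open('w5.pkl','wb'))
print([(c,s) for c,s in blobs(im,(3,120,60),(16,255,255),300)[1]])
cv2.imwrite('pics/w5.png',cv2.resize(im[100:384,110:410],None,fx=2,fy=2)[:,:,::-1])
```

```text
12.3 [5.35752615e-01 2.97082239e-05 1.56400765e-01] [-179.59427348    0.41482751 -140.46969285] 0.06849680052050802 [ 2.80586458e-02  1.57860242e+00 -3.31201017e+00  8.45312235e+01
 -4.91894400e-02 -3.95010279e+01]
[(array([255.2, 216.2]), array([ 241,  171,   30,   93, 2644], dtype=int32))]
```

View pics/w5.png

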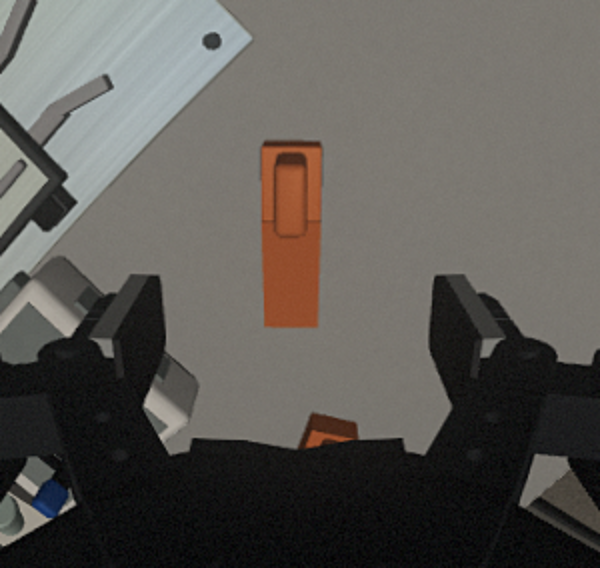

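The crop shows the wedge aligned with the tool: rib top centre at crop (291,200), thin end at (291,327), back end at (292,142). The look-alike is at the bottom edge, and the jaws clear on both sides.

Run:
```python
from h import *
import pickle
o,im=pickle.load(open('w5.pkl','rb'))
f=lambda x,y,z:onz('wrist',(110+x/2-.25,100+y/2-.25),z,o)
T=f(291,327,.003);C=f(291,199,.048);B=f(292,147,.0184);r1=f(274,199,.048);r2=f(307,199,.048);f1=f(262,220,.0184);f2=f(321,220,.0184)
for P in(T,C,B):print(P)
print('yaw',np.degrees(np.arctan2(*(T-B)[[1,0]])),np.linalg.norm(T-B),'rib w',np.linalg.norm(r1-r2),'w',np.linalg.norm(f1-f2))
u=(T-B)[:2];u/=np.linalg.norm(u);g=T[:2]-.08*u;print('grip',g, 'from back',B[:2]+.018*u)
Ti=R.from_euler('xyz',o['tcp_rot'],degrees=True).inv()
print('tool shift',Ti.apply([g[0]-o['ee_pos'][0],g[1]-o['ee_pos'][1],0]))
```

```text
[0.60230568 0.05047511 0.003     ]
[ 0.53775036 -0.00148933  0.048     ]
[ 0.52516826 -0.01180405  0.0184    ]
yaw 38.916689526453816 0.10032962876225672 rib w 0.013590814747239626 w 0.027643692809419765
grip [5.40060861e-01 2.19932478e-04] from back [ 5.39173343e-01 -4.96630902e-04]
tool shift [-3.44388298e-03 -2.59517986e-03  4.33125981e-05]
```

>>> send_rows(
  linear=[
    [-0.002,-0.0026,0.03],
    [0,0,0.04],
    [0,0,0.035],
    [0,0,0.014],
    [0,0,0],
  ],
  twist=[
    [0,0,0.06],
    [0,0,0],
    [0,0,0],
    [0,0,0],
    [0,0,0],
  ],
  gripper=[45,45,45,45,45],
)

```text
time: 12.98
ee_pos: [0.54, -0.0008, 0.0363]
tcp_rot: [-179.8, 0.2, -141.4]
wrist_force: [-0.6, -0.8, 1.0]
opening: 0.0387
grasp_force: 0.0
```

>>> send_rows(
  linear=[
    [0,0,0],
    [0,0,0],
    [0,0,0],
    [0,0,0],
  ],
  twist=[
    [0,0,0],
    [0,0,0],
    [0,0,0],
    [0,0,0],
  ],
  gripper=[5,5,5,5],
  grip_force=60,
)

```text
time: 13.48
ee_pos: [0.5416, -0.0009, 0.0378]
tcp_rot: [-179.7, 0.3, -141.4]
wrist_force: [-0.7, 0.6, 8.3]
opening: 0.0127
grasp_force: 59.6
```

>>> send_rows(
  linear=[
    [0,0,-0.01],
    [0,0,-0.03],
    [0,0,0],
  ],
  twist=[
    [0,0,0],
    [0,0,0],
    [0,0,0],
  ],
  gripper=[5,5,5],
)

```text
time: 13.85
ee_pos: [0.5418, -0.0008, 0.0786]
tcp_rot: [-179.6, 0.4, -141.3]
wrist_force: [-0.0, -1.1, -1.4]
opening: 0.0128
grasp_force: 58.5
```

Run:
```python
from h import *
import pickle
o,im=pickle.load(open('w1.pkl','rb'));o2,im2=pickle.load(open('w2.pkl','rb'))
a=cv2.resize(im[60:200,110:245],None,fx=3,fy=4,interpolation=cv2.INTER_CUBIC)
b=cv2.resize(im2[30:170,110:245],None,fx=3,fy=4,interpolation=cv2.INTER_CUBIC)
cv2.imwrite('pics/jaw.png',np.hstack([cv2.resize(a,(400,560)),cv2.resize(b,(400,560))])[:,:,::-1])
```

```text
(no output)
```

View pics/jaw.png

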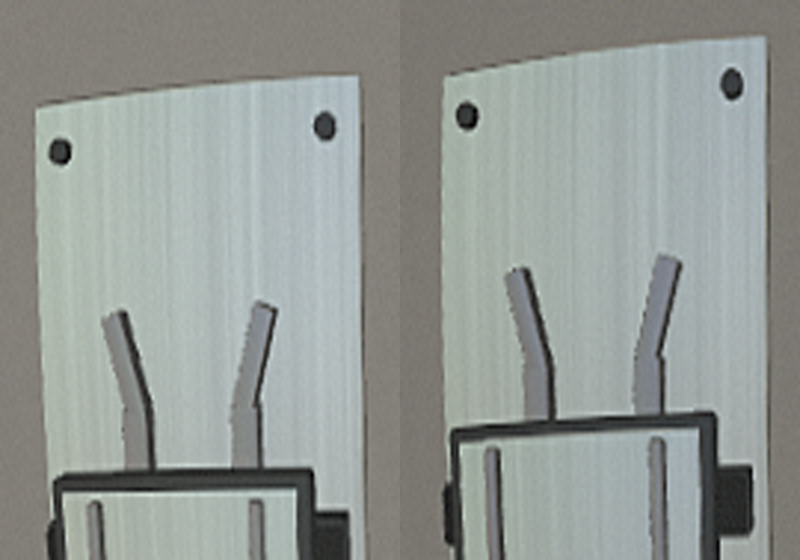

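The jaw tips are at (115,318)/(266,308) in the left panel and (116,273)/(266,262) in the right. The rail bends, base dots and corners are also clear in both, so I fit the centre line from these pairs.

Run:
```python
from h import *
import pickle
S=400/135
E={'w1':(60,[((115,318),(266,308),.016),((136,403),(246,405),.016),((60,152),(325,127),.006),((36,107),(358,76),.006)]),
   'w2':(30,[((116,273),(266,262),.016),((136,357),(249,358),.016),((67,116),(332,84),.006),((44,76),(366,38),.006)])}
for k,(y0,prs) in E.items():
    o=pickle.load(open(k+'.pkl','rb'))[0];M=[]
    for a,b,z in prs:
        A,B=[onz('wrist',(110+(p[0]+.5)/S-.5,y0+(p[1]+.5)/4-.5),z,o) for p in(a,b)]
        d=B-A;M.append(((A+B)/2)[:2]);print(k,A.round(4),B.round(4),M[-1].round(4),np.linalg.norm(d).round(4),np.degrees(np.arctan2(-d[0],d[1])).round(2))
    M=np.array(M);v=M[1]-M[3];print('line yaw',np.degrees(np.arctan2(v[1],v[0])))
o,im=pickle.load(open('w3.pkl','rb'));print(bot.get_obs()['q'])
```

```text
w1 [ 0.5511 -0.1567  0.016 ] [ 0.5581 -0.0989  0.016 ] [ 0.5546 -0.1278] 0.0582 -6.87
w1 [ 0.5758 -0.1526  0.016 ] [ 0.5829 -0.1104  0.016 ] [ 0.5794 -0.1315] 0.0428 -9.49
w1 [ 0.4993 -0.176   0.006 ] [ 0.5124 -0.0722  0.006 ] [ 0.5058 -0.1241] 0.1046 -7.2
w1 [ 0.4837 -0.1845  0.006 ] [ 0.5002 -0.0584  0.006 ] [ 0.4919 -0.1215] 0.1272 -7.47
line yaw -6.562097031208622
w2 [ 0.5512 -0.1575  0.016 ] [ 0.5591 -0.1007  0.016 ] [ 0.5552 -0.1291] 0.0573 -7.92
w2 [ 0.5759 -0.1531  0.016 ] [ 0.5838 -0.1105  0.016 ] [ 0.5798 -0.1318] 0.0433 -10.48
w2 [ 0.4989 -0.1759  0.006 ] [ 0.512 -0.072  0.006] [ 0.5055 -0.1239] 0.1047 -7.17
w2 [ 0.4839 -0.1846  0.006 ] [ 0.5006 -0.058   0.006 ] [ 0.4923 -0.1213] 0.1277 -7.53
line yaw -6.822557435586249
[-7.00660052e-02  3.42314109e+00 -1.00134536e+01  7.60423278e+01
 -3.81557540e-02 -3.87223472e+01]
```

>>> send_rows(
  linear=[
    [0.038,-0.007,0],
    [0.038,-0.007,0],
    [0.038,-0.007,0],
    [0.037,-0.0075,0],
    [0,0,0],
    [0,0,0],
    [0,0,0],
    [0,0,0],
  ],
  twist=[
    [0,0,0],
    [0,0,0],
    [0,0,0],
    [0,0,0],
    [0,0,1],
    [0,0,1],
    [0,0,1],
    [0,0,1],
  ],
  gripper=[5,5,5,5,5,5,5,5],
)

```text
time: 14.85
ee_pos: [0.4399, -0.1174, 0.0749]
tcp_rot: [-180.0, 0.2, 178.3]
wrist_force: [-0.2, -0.5, -1.5]
opening: 0.013
grasp_force: 58.5
```

>>> send_rows(
  linear=[
    [0,0,0],
    [0,0,0],
    [0,0,0],
  ],
  twist=[
    [0,0,0.6],
    [0,0,0],
    [0,0,0],
  ],
  gripper=[5,5,5],
)

```text
time: 15.22
ee_pos: [0.4401, -0.1174, 0.0751]
tcp_rot: [-180.0, 0.3, 172.8]
wrist_force: [-0.8, 0.3, -1.1]
opening: 0.013
grasp_force: 58.5
```

Run:
```python
from h import *
import pickle
o=bot.get_obs();I={n:camera(n) for n in('top','scene','wrist')};pickle.dump((o,I),open('w6.pkl','wb'))
O=np.array([.6651,-.1457]);y=np.radians(-7.2);ex=np.array([np.cos(y),np.sin(y)]);ey=np.array([-ex[1],ex[0]])
st=lambda w:(w[:2]-O)@np.c_[ex,ey]
print('tcp st',st(o['ee_pos']))
for n,i in I.items():
    m,b=blobs(i,(3,120,60),(16,255,255),20)
    for c,s in b:
        print(n,c,s,st(onz(n,c,.045,o)).round(4))
        if n!='scene' or 1:
            lab=cv2.connectedComponents(m)[1];k=np.argwhere(lab==np.bincount(lab[s[1]:s[1]+s[3],s[0]:s[0]+s[2]].ravel(),minlength=2)[1:].argmax()+1)[:,::-1]
            r=cv2.minAreaRect(k.astype(np.float32));print('  ',[st(onz(n,p,.045,o)).round(4).tolist() for p in cv2.boxPoints(r)])
```

```text
tcp st [-2.26798180e-01 -1.05017931e-04]
top [142.7 167.8] [135 154  17  28 247] [-0.0303  0.2572]
   [[0.0057, 0.2936], [0.0189, 0.2677], [-0.0659, 0.222], [-0.0788, 0.2476]]
top [436.3 328.4] [ 390  279   89  105 4368] [-0.4057 -0.7195]
   [[-0.2806, -0.5686], [-0.2311, -0.8224], [-0.5423, -0.8485], [-0.5892, -0.6076]]
top [403.9 363. ] [399 357   9  12  39] [-0.5172 -0.6286]
   [[-0.5024, -0.6132], [-0.4991, -0.6367], [-0.5298, -0.6385], [-0.5331, -0.6151]]
scene [264.4  61.8] [243  54  44  17 321] [0.7479 0.4834]
   [[0.667, 0.5709], [0.7671, 0.6421], [0.8243, 0.3989], [0.7257, 0.3413]]
scene [335.4  80. ] [322  73  30  15 228] [0.7941 0.0927]
   [[0.7483, 0.1425], [0.8291, 0.179], [0.8466, 0.0335], [0.7677, 0.0031]]
scene [396.9 196.8] [393 194   9   6  36] [ 0.2199 -0.447 ]
   [[0.2046, -0.4393], [0.2262, -0.4328], [0.236, -0.4548], [0.2144, -0.461]]
scene [200.4 209.5] [187 199  30  23 265] [-0.2047  0.0013]
   [[-0.2415, 0.0399], [-0.1355, 0.0411], [-0.1552, -0.0192], [-0.2568, -0.0173]]
scene [168.2 281.5] [ 105  210  110  142 4999] [-0.4346 -0.1123]
   [[-0.3912, 0.2314], [-0.2074, 0.1856], [-0.4469, -0.3424], [-0.5625, -0.2854]]
scene [261.2 274.8] [257 269  10  12  86] [-0.2705 -0.2862]
   [[-0.2636, -0.2668], [-0.2488, -0.2853], [-0.275, -0.3052], [-0.2893, -0.2872]]
scene [393.  377.3] [375 366  44  18 425] [-0.2933 -0.6503]
   [[-0.3268, -0.626], [-0.2958, -0.6117], [-0.2389, -0.6825], [-0.2717, -0.6945]]
wrist [258.3 255.6] [ 232  199   53  126 4591] [-0.2146  0.0014]
   [[-0.2491, -0.0131], [-0.249, 0.0156], [-0.1625, 0.0185], [-0.1626, -0.0162]]
wrist [481. 366.] [465 340  30  44 716] [-0.0709  0.2302]
   [[-0.1196, 0.1842], [-0.1072, 0.2297], [-0.0246, 0.2783], [-0.0485, 0.2184]]
```

>>> send_rows(
  linear=[
    [-0.012,-0.001,0],
    [-0.012,0,0.01],
    [0,0,0.014],
    [0,0,0.006],
    [0,0,0],
  ],
  twist=[
    [0,0,0],
    [0,0,0],
    [0,0,0],
    [0,0,0],
    [0,0,0],
  ],
  gripper=[5,5,5,5,5],
)

```text
time: 16.0
ee_pos: [0.4635, -0.1214, 0.0448]
tcp_rot: [180.0, 0.2, 172.7]
wrist_force: [-0.5, -0.4, -1.0]
opening: 0.0131
grasp_force: 58.5
```

>>> send_rows(
  linear=[
    [0,0,0.001],
    [0,0,0.001],
    [0,0,0],
  ],
  twist=[
    [0,0,0],
    [0,0,0],
    [0,0,0],
  ],
  gripper=[5,5,5],
)

```text
time: 16.38
ee_pos: [0.464, -0.1215, 0.0438]
tcp_rot: [-180.0, 0.3, 172.7]
wrist_force: [-1.4, 0.8, 1.3]
opening: 0.0127
grasp_force: 58.7
```

>>> send_rows(
  linear=[
    [-0.01,0,0],
    [-0.01,0,0],
    [-0.01,0,0],
    [-0.005,0,0],
    [0,0,0],
  ],
  twist=[
    [0,0,0],
    [0,0,0],
    [0,0,0],
    [0,0,0],
    [0,0,0],
  ],
  gripper=[5,5,5,5,5],
)

```text
time: 17.0
ee_pos: [0.4996, -0.1261, 0.0438]
tcp_rot: [-180.0, 0.3, 172.7]
wrist_force: [1.2, -0.2, 1.1]
opening: 0.0127
grasp_force: 58.9
```

>>> send_rows(
  linear=[
    [-0.01,0,0],
    [-0.01,0,0],
    [-0.01,0,0],
    [-0.005,0,0],
    [0,0,0],
  ],
  twist=[
    [0,0,0],
    [0,0,0],
    [0,0,0],
    [0,0,0],
    [0,0,0],
  ],
  gripper=[5,5,5,5,5],
)

```text
time: 17.62
ee_pos: [0.5342, -0.1305, 0.0438]
tcp_rot: [-180.0, 0.3, 172.7]
wrist_force: [1.2, -0.0, 1.1]
opening: 0.0129
grasp_force: 58.8
```

>>> send_rows(
  linear=[
    [-0.006,0,0],
    [-0.005,0,0],
    [0,0,0],
    [0,0,0],
  ],
  twist=[
    [0,0,0],
    [0,0,0],
    [0,0,0],
    [0,0,0],
  ],
  gripper=[5,5,5,5],
)

```text
time: 18.12
ee_pos: [0.5445, -0.1319, 0.0438]
tcp_rot: [-180.0, 0.3, 172.7]
wrist_force: [1.6, -0.7, 0.1]
opening: 0.0129
grasp_force: 58.6
```

>>> send_rows(
  linear=[
    [-0.002,0,0],
    [0,0,0],
  ],
  twist=[
    [0,0,0],
    [0,0,0],
  ],
  gripper=[5,5],
)

```text
time: 18.38
ee_pos: [0.5464, -0.1321, 0.0439]
tcp_rot: [-180.0, 0.3, 172.7]
wrist_force: [1.2, -0.2, 0.0]
opening: 0.0127
grasp_force: 58.6
```

>>> send_rows(
  linear=[
    [-0.002,0,0],
    [0,0,0],
  ],
  twist=[
    [0,0,0],
    [0,0,0],
  ],
  gripper=[5,5],
)

```text
time: 18.62
ee_pos: [0.5484, -0.1324, 0.0438]
tcp_rot: [-180.0, 0.3, 172.7]
wrist_force: [0.6, 0.1, -0.5]
opening: 0.0125
grasp_force: 58.5
```

>>> send_rows(
  linear=[
    [-0.002,0,0],
    [0,0,0],
  ],
  twist=[
    [0,0,0],
    [0,0,0],
  ],
  gripper=[5,5],
)

```text
time: 18.88
ee_pos: [0.5504, -0.1326, 0.0439]
tcp_rot: [-180.0, 0.3, 172.7]
wrist_force: [0.2, 0.7, -0.9]
opening: 0.0132
grasp_force: 58.5
```

>>> send_rows(
  linear=[
    [-0.002,0,0],
    [0,0,0],
  ],
  twist=[
    [0,0,0],
    [0,0,0],
  ],
  gripper=[5,5],
)

```text
time: 19.12
ee_pos: [0.5519, -0.1328, 0.0439]
tcp_rot: [-180.0, 0.2, 172.7]
wrist_force: [-4.2, 0.6, 1.5]
opening: 0.0131
grasp_force: 58.9
```

>>> send_rows(
  linear=[
    [-0.002,0,0],
    [-0.002,0,0],
    [0,0,0],
  ],
  twist=[
    [0,0,0],
    [0,0,0],
    [0,0,0],
  ],
  gripper=[5,5,5],
)

```text
time: 19.5
ee_pos: [0.5552, -0.1332, 0.0439]
tcp_rot: [-180.0, 0.1, 172.7]
wrist_force: [-7.1, 0.8, 2.5]
opening: 0.0128
grasp_force: 59.3
```

>>> send_rows(
  linear=[
    [-0.002,0,0],
    [-0.002,0,0],
    [0,0,0],
  ],
  twist=[
    [0,0,0],
    [0,0,0],
    [0,0,0],
  ],
  gripper=[5,5,5],
)

```text
time: 19.88
ee_pos: [0.5592, -0.1338, 0.0439]
tcp_rot: [-180.0, 0.1, 172.7]
wrist_force: [-8.3, 1.1, 2.9]
opening: 0.0127
grasp_force: 59.2
```

>>> send_rows(
  linear=[
    [-0.002,0,0],
    [-0.002,0,0],
    [0,0,0],
  ],
  twist=[
    [0,0,0],
    [0,0,0],
    [0,0,0],
  ],
  gripper=[5,5,5],
)

```text
time: 20.25
ee_pos: [0.5632, -0.1342, 0.0439]
tcp_rot: [180.0, 0.1, 172.7]
wrist_force: [-6.8, 2.2, 2.4]
opening: 0.0128
grasp_force: 59.2
```

>>> send_rows(
  linear=[
    [-0.002,0,0],
    [-0.002,0,0],
    [0,0,0],
    [0,0,0],
  ],
  twist=[
    [0,0,0],
    [0,0,0],
    [0,0,0],
    [0,0,0],
  ],
  gripper=[5,5,5,5],
)

```text
time: 20.75
ee_pos: [0.5672, -0.1348, 0.0438]
tcp_rot: [-180.0, 0.1, 172.7]
wrist_force: [-7.2, 1.6, 3.1]
opening: 0.0129
grasp_force: 59.2
```

Run:
```python
from h import *
import pickle
o=bot.get_obs();im=camera('wrist');I0=pickle.load(open('w6.pkl','rb'))[1]['wrist'];print(o['ee_pos'],o['wrist_force'])
for i in(I0,im):
    m,b=blobs(i,(3,120,60),(16,255,255),300);print(b[0])
s=camera('scene')
for nm,lo,hi in(('yellow',(20,130,80),(34,255,255)),('blue',(105,130,40),(125,255,255))):print([(c,t[4]) for c,t in blobs(s,lo,hi,8)[1] if 200<c[0]<240 and 130<c[1]<170])
a=I0[150:300,200:320];b=im[150:300,200:320];c=s[140:240,180:300]
cv2.imwrite('pics/fin.png',np.hstack([cv2.resize(x,(260,330)) for x in(a,b)]+[cv2.resize(c,(280,330))])[:,:,::-1])
# plate front left/right rail top heights: predicted pixel shift in scene for 3.3mm
O=np.array([.6651,-.1457]);y=np.radians(-7.2);P=np.r_[O+[-.07*np.cos(y),-.07*np.sin(y)],.042]
print(proj('scene',P),proj('scene',P+[0,0,.0033]))
```

```text
[ 0.5671673  -0.13476526  0.04383036] [-7.2266361   1.62867478  3.09358346]
(array([258.3, 255.6]), array([ 232,  199,   53,  126, 4591], dtype=int32))
(array([258.3, 239.4]), array([ 233,  200,   52,   93, 3323], dtype=int32))
[]
[]
[229.83390979 186.6967447 ] [229.77879175 185.96728481]
```

View pics/fin.png

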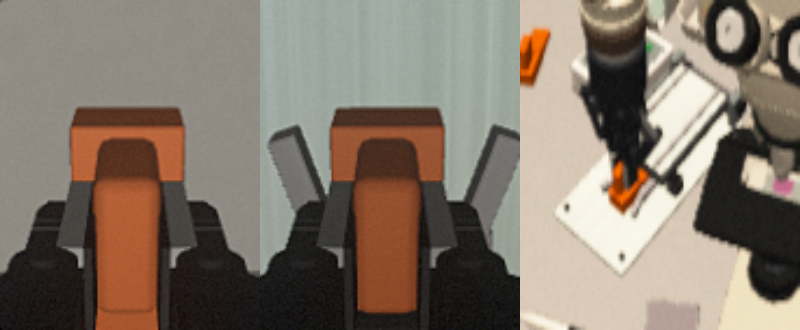

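The wedge is seated between the jaws and hasn't slipped in the grip: its back edge is at row 199 before and 200 now. Force onset and dead reckoning agree on the level position, so I hand in while holding.

```bash
python3 -c "
from workcell import ticket
print(ticket.job_done())"
```

```text
the job is handed in; nothing more can be done
None
```

I handed the job in at about 21 s with the arm still holding the wedge: the breaker tripped and re-latched, and the wedge is in to the calculated level point, about 3 mm up. I judged the lift from first contact plus 16.4 mm of travel rather than seeing it, and the arm hid the lever during insertion, so it was last seen latched before the wedge work.

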